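# Unlock the grinding dish from the ball mill and hold it up with the ball at rest in it

## Task

The ball mill has finished a pigment sample: pull the sliding catch at its front fully out, give the grinding dish a quarter turn anticlockwise (seen from above) by its handle to free it from the collar, then lift it straight up out of the mill. Keep the dish level the whole time so that the loose steel ball stays in the flat middle and does not run up the sides, and leave the toner bottles where they stand. Finish while still holding the dish level about a hand's breadth (10 cm) above where it sat, right over the mill, for me to look at: do not put it down or let go.

Things in the scene. Friction and masses are not known exactly. Their poses are not given: they have to be found in the camera images.
- mill: Bench ball mill, fixed: grey housing 55 mm high with a round steel bayonet collar on top (outside diameter 140 mm, top 73 mm above the worktop). Origin on the worktop under the collar's axis; z up; -x points to its front with two dials and the catch. The housing reaches 118 mm to the front of the origin, 82 mm behind and 85 mm to each side.
- seat (a point): Centre of the flat dish seat inside the mill's collar, 55 mm above the worktop; axes as the mill's. Two inward flanges, 12 mm above the seat, hold down the dish's lugs. Locked, the dish's x lies along the mill's x (within 3 degrees); turned 76 to 98 degrees anticlockwise from above, its lugs stand in two open slots and it lifts out; a stop ends the turn at 98 degrees. Play of the dish: 4 mm.
- catch (a joint): Sliding catch on top of the mill's front: 0 = fully in (its tongue blocks the dish from turning), 0.018 m = fully out; it slides straight away from the collar axis, along the mill's -x direction. From 0.013 m the dish is free to turn. Friction about 1.5 N; it stays where it is left.
- catch_tab (a point): Middle of the top of the catch's upright black finger tab (moves with the catch), 104 mm above the worktop. The tab is 12 mm wide across the slide direction (mill y), 16 mm along it, 34 mm high; nothing stands over it. The mill's top plate lies 49 mm below this point; the collar's outer wall is 26 mm behind the tab when the catch is in.
- dish: Loose steel grinding dish with a fixed upright handle, 95 mm in diameter, rim 28 mm above its underside, 0.45 kg; origin at the centre of its underside, z up, x axis along the handle bar. Two lugs at its foot reach out to 58 mm radius. Inside: a flat middle of 9 mm radius, 8 mm above the underside, then a slope of 12 degrees out to 27 mm radius, then 33 degrees up to the rim.
- handle (a point): Centre of the dish's black handle bar, 78 mm above the dish's underside, over the dish's centre; z up, x along the bar. The bar is 60 mm long (dish x), 14 mm thick (dish y), 18 mm high, carried at both ends by round steel uprights 85 mm apart that stand on the dish's rim.
- ball_center (a point): Centre of the loose steel ball, 30 mm in diameter, 0.11 kg, lying in the middle of the dish; its centre is 23 mm above the dish's underside when it rests on the flat middle.
- toner2: Dropper bottle of toner, 42 mm in diameter, 110 mm high, standing on the worktop beside the mill; origin at the centre of its underside. To be left alone.
- toner3: Dropper bottle of toner, 42 mm in diameter, 114 mm high, standing on the worktop beside the mill; origin at the centre of its underside. To be left alone.
- toner4: Dropper bottle of toner, 42 mm in diameter, 118 mm high, standing on the worktop beside the mill; origin at the centre of its underside. To be left alone.

How it is judged:
By the outcome, as a careful person would: the job done as asked, in the order asked, and still so for the second after the job is handed in, while the arm keeps its last pose, push and grip.
It also fails if it takes over 48 s, if anything falls off the work surface, if the arm or the gripper's body presses on something with over 40 N, if the wrist force passes 120 N, or if a joint passes its speed limit or range.

## Robot

A 6-joint arm with a two-finger parallel gripper is mounted at the origin on a cart in front of the work surface, level with it; the furniture and walls round the work are solid. World frame = base frame: x ahead of the robot, y to its left, z up, the work surface at z = 0. Lengths are in m, angles in rad, forces in N, time in s.
With the tool pointing down it reaches from about 0.225 to 0.725 m from the base axis. Payload 3.1 kg.
Tool frame: the origin (TCP) lies on the centre line of the jaws, within the pads' length; the fingertips stand 22 mm ahead of it and the grasp point (between the pads) lies 3 mm ahead of it; z points along the fingers, x is the direction in which the jaws open and shut, and the axes are right-handed (so a half turn about z gives the same grasp; the last joint's range is limited). The gripper opens to 85 mm and grips with 20 to 120 N. Pads are 22 mm wide; open, the fingers measure 114 mm over their backs; the gripper's body (76 mm by 85 mm) begins 54 mm behind the grasp point. The pads swing forward as they close: fully open they stand 13 mm farther back than shut.
Start: joints at [1.004, 0.048, 0.099, 1.622, 0, 1.443], TCP at [0.223, 0.475, 0.253] pointing down, gripper open.
Joint ranges: [-2.91, 2.91], [-0.99, 1.94], [-1.21, 1.42], [-2.12, 2.29], [-1.49, 1.47], [-3.14, 3.14]. Speed limits (rad/s): [2.79, 2.79, 3.14, 3.14, 3.14, 3.14].

## Interface

Orientations are given as a 3x3 rotation matrix whose columns are the frame's x, y, z axes.
In Python, from bench import * gives the robot as it stands.
- The arm moves only by the shell command python3 -m handwheel 'ROWS' [FORCE]. ROWS is text: rows parted by semicolons, each of 7 numbers parted by spaces: the shift along the tool's x, y, z in cm, then the turn, a rotation vector about the tool's x, y, z in degrees, then the opening, from -1 (shut) to 1 (fully open), so that 0 is half open. In form: x y z ax ay az grip; .... A call has 1 to 8 rows; each row is the pose to reach, as a shift and turn from the pose commanded when the call began, along the tool's axes at that moment; what a row does not reach only later rows make up. A row lasts 1/12 s, in which the tool goes at most 41.7 mm and 7.16 degrees, less where a joint would pass 70% of its speed; a pose out of reach is approached as far as the arm can. A call with a gripper value outside its range is refused whole. The fingers move at their own pace and stop on an object; FORCE is the grip in N (left out, the last holds). Time passes only in rows, so rows that repeat a pose let the fingers close. It gives the time, the measured TCP pose, the force and the opening at its end, in the units of the state.
- get_obs(): the state, without advancing time (a new reading comes with each control period).
- get_image(name): name is "scene" or "top"; returns a dict with "image" (480x640x3 uint8, red, green, blue), "depth" (480x640 float32, m along the optical axis (not along the pixel's ray), 0 where there is no reading), "intrinsics" (3x3 intrinsics, pixels), "world_to_cam" (4x4, takes a point from world to camera coordinates). Camera axes: x right, y down, z forward; pixel columns grow to the right and rows downward; lengths in m; the calibration is good to about 2 mm. A picture is of the moment at which its call begins.
- sign_off(): hands the job in, once; it reports no verdict.
The state is a dict: "t": time; "qpos": joint angles; "qd": joint speeds; "tau": joint torques, N m; "position": TCP position; "eef_rot": TCP orientation; "force": force on the tool from outside, world axes, zero at the start; "wrist_torque": the same for the moment, N m; "gripper_width": finger opening in m.
Only numpy, scipy, OpenCV 4.12 (cv2) and the standard library are available. Lean on these libraries where they do the work, as an engineer would, in place of code of your own. Each camera call takes 0.05 s, during which the arm holds its last target.

## Working session

There is one attempt and no reset: what is moved stays moved. The work goes in short steps, Python scripts to look and compute and a shell command to move; the robot and the scene stay as the last step left them, time stands still between calls to the robot, and variables do not carry over. Pictures are saved under pics/ and viewed, and the job is handed in when it is done.

```bash
ls; mkdir -p pics; python3 - <<'E'
from bench import *
import cv2,numpy as np
o=get_obs();print(o)
for n in("scene","top"):
    d=get_image(n);cv2.imwrite(f"pics/{n}0.png",d["image"][:,:,::-1]);np.savez(f"pics/{n}0.npz",**d);print(n,d["intrinsics"],d["world_to_cam"])
E
```

```text
pics
{'t': 0.0, 'qpos': array([1.00422133e+00, 4.87366269e-02, 9.75823153e-02, 1.62199142e+00,
       2.65176023e-08, 1.44300479e+00]), 'qd': array([ 6.54308589e-04, -1.67831278e-04,  1.46382819e-03, -2.13921810e-04,
        2.89828636e-05,  1.76088701e-04]), 'tau': array([ 7.22753830e-04, -3.38784671e+01,  3.20013392e+01,  2.05416471e-02,
       -1.39247040e-04,  8.89589330e-06]), 'position': array([0.22274421, 0.47478594, 0.25211666]), 'eef_rot': array([[ 4.24837015e-01,  9.05268977e-01, -1.26105511e-03],
       [ 9.05266856e-01, -4.24838781e-01, -1.98228353e-03],
       [-2.33024490e-03, -2.99443977e-04, -9.99997240e-01]]), 'force': array([-0.06619709, -0.35364196, -0.41749447]), 'wrist_torque': array([0.02138286, 0.02196567, 0.03579786]), 'gripper_width': 0.08522866576034491}
scene [[489.3777359    0.         319.65385021]
 [  0.         489.3777359  227.05716754]
 [  0.           0.           1.        ]] [[ 0.80989886 -0.58640114 -0.0140548  -0.44390153]
 [-0.39939835 -0.53375778 -0.74537479  0.33352651]
 [ 0.42958677  0.60929166 -0.66649747  0.65013151]
 [ 0.          0.          0.          1.        ]]
top [[516.38606694   0.         316.41032621]
 [  0.         516.38606694 238.40974343]
 [  0.           0.           1.        ]] [[ 0.02613668 -0.99925791 -0.02829299  0.04269095]
 [-0.99126459 -0.02224683 -0.12999839  0.60245901]
 [ 0.12927249  0.03144357 -0.99111045  0.95626292]
 [ 0.          0.          0.          1.        ]]
```

View pics/scene0.png

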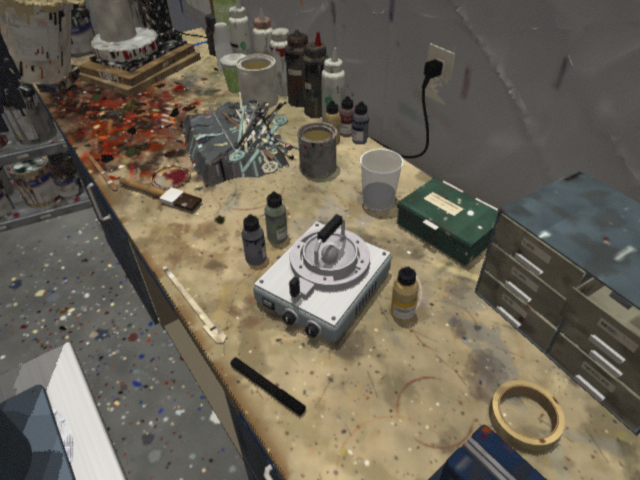

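View pics/top0.png

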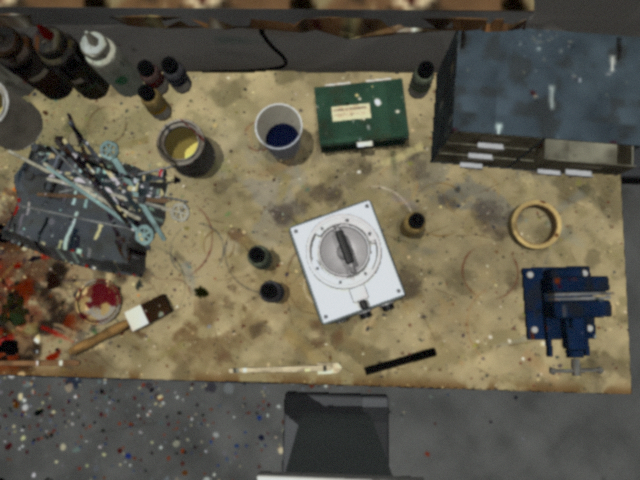

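The scene view shows the mill with its handle near (330,228) and the black catch tab near (295,287). In the top view the handle is near (346,251) and the tab near (364,300), with two bottles on the left at (260,257) and (271,291) and one on the right at (414,224). I'll zoom in next.

```bash
python3 - <<'E'
import cv2,numpy as np
a=cv2.imread("pics/top0.png")[190:330,280:440];b=cv2.imread("pics/scene0.png")[205:350,240:430]
cv2.imwrite("pics/za.png",cv2.resize(a,None,fx=4.2,fy=4.2,interpolation=cv2.INTER_CUBIC))
cv2.imwrite("pics/zb.png",cv2.resize(b,None,fx=4,fy=4,interpolation=cv2.INTER_CUBIC))
d=np.load("pics/top0.npz")
p=d["world_to_cam"]@[.2227,.475,.252,1];q=d["intrinsics"]@p[:3];print(q[:2]/q[2])
E
```

```text
[ 18.19102786 471.31694776]
```

View pics/za.png

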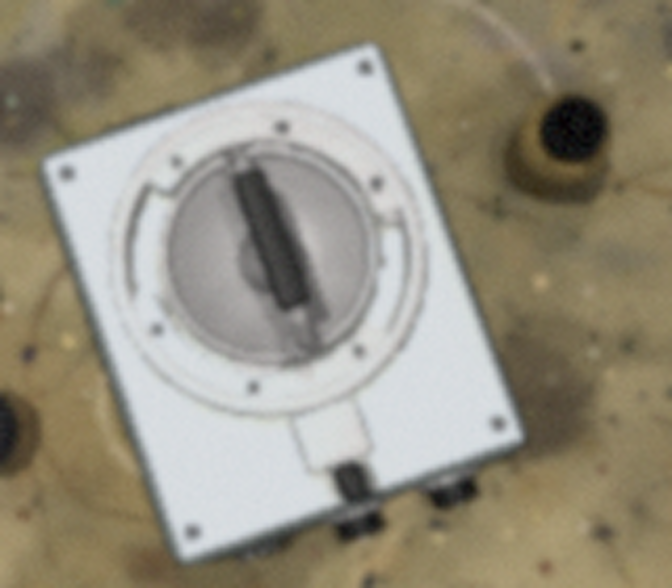

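View pics/zb.png

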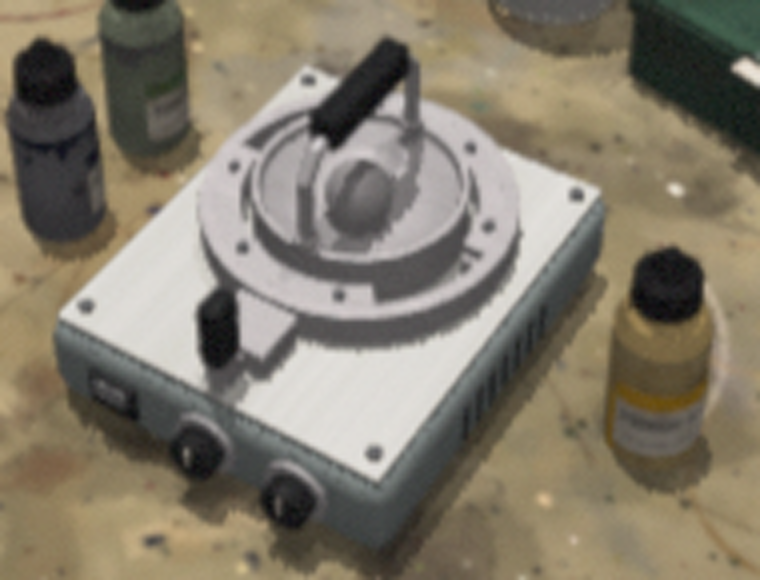

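```bash
cat > h.py <<'E'
import cv2,numpy as np
def ray(d,uv):
    W=np.asarray(d["world_to_cam"]);R=W[:3,:3];c=-R.T@W[:3,3]
    uv=np.atleast_2d(uv).astype(float);v=np.c_[uv,np.ones(len(uv))]@np.linalg.inv(d["intrinsics"]).T@R
    return c,v/np.linalg.norm(v,axis=1,keepdims=True)
def plane(d,uv,z):
    c,v=ray(d,uv);return c+v*((z-c[2])/v[:,2])[:,None]
def tri(d1,u1,d2,u2):
    A=np.zeros((3,3));b=np.zeros(3);L=[]
    for d,u in((d1,u1),(d2,u2)):
        c,v=ray(d,u);P=np.eye(3)-np.outer(v[0],v[0]);A+=P;b+=P@c;L.append((P,c))
    x=np.linalg.solve(A,b);return x,[np.linalg.norm(P@(x-c))*1e3 for P,c in L]
def proj(d,p):
    p=np.atleast_2d(p);q=(np.c_[p,np.ones(len(p))]@np.asarray(d["world_to_cam"]).T)[:,:3]@np.asarray(d["intrinsics"]).T
    return q[:,:2]/q[:,2:]
def blobs(d,roi,thr,amin=15):
    x0,y0,x1,y1=roi;g=d["image"].max(2).astype(int);m=np.zeros(g.shape,np.uint8);m[y0:y1,x0:x1]=(g[y0:y1,x0:x1]<thr)
    n,l,s,c=cv2.connectedComponentsWithStats(m);out=[]
    for i in range(1,n):
        if s[i,4]>=amin:
            pts=np.argwhere(l==i)[:,::-1].astype(np.float32);out.append((s[i,4],c[i],cv2.minAreaRect(pts),pts))
    return out
E
python3 - <<'E'
from h import *
np.set_printoptions(precision=4,suppress=True)
T=dict(np.load("pics/top0.npz"));S=dict(np.load("pics/scene0.npz"))
# plate
hsv=T["image"].astype(int);m=((hsv.min(2)>150)).astype(np.uint8);m[:190]=0;m[330:]=0;m[:,:280]=0;m[:,440:]=0
m=cv2.morphologyEx(m,cv2.MORPH_CLOSE,np.ones((9,9)))
c=max(cv2.findContours(m,0,2)[0],key=cv2.contourArea);P=plane(T,c[:,0],.055)
r=cv2.minAreaRect((P[:,:2]*1000).astype(np.float32));print(r);print(cv2.boxPoints(r))
for n,d,rois in(("T",T,[(325,215,375,280),(350,295,372,312)]),("S",S,[(310,210,350,245),(285,270,302,300)])):
  for roi in rois:
    for thr in(55,75):
      print(n,roi,thr,[(a,c,r) for a,c,r,_ in blobs(d,roi,thr)])
E
```

```text
((558.6268310546875, -0.149505615234375), (190.86090087890625, 160.7296142578125), 20.986848831176758)
[[ 440.744    40.7054]
 [ 498.3099 -109.3619]
 [ 676.5096  -41.0044]
 [ 618.9437  109.0629]]
T (325, 215, 375, 280) 55 [(np.int32(41), array([347.2195, 247.6098]), ((347.2967224121094, 247.71319580078125), (27.511550903320312, 2.0323166847229004), 70.20112609863281))]
T (325, 215, 375, 280) 75 [(np.int32(266), array([344.5414, 247.0865]), ((344.4890441894531, 246.59487915039062), (33.23451232910156, 8.714447975158691), 70.01689147949219))]
T (350, 295, 372, 312) 55 [(np.int32(16), array([364.4375, 305.75  ]), ((363.5000305175781, 305.00006103515625), (6.708203315734863, 4.4721360206604), 63.43495178222656))]
T (350, 295, 372, 312) 75 [(np.int32(55), array([363.8, 305. ]), ((363.70001220703125, 304.9000244140625), (9.391485214233398, 5.81377649307251), 63.43495178222656))]
S (310, 210, 350, 245) 55 [(np.int32(274), array([329.9088, 227.6715]), ((330.0000305175781, 228.00003051757812), (9.899495124816895, 29.698484420776367), 45.0))]
S (310, 210, 350, 245) 75 [(np.int32(306), array([329.8889, 227.8039]), ((329.7500305175781, 227.75003051757812), (10.606600761413574, 31.11269760131836), 45.0))]
S (285, 270, 302, 300) 55 [(np.int32(141), array([294.2837, 286.9433]), ((294.0, 287.0), (18.0, 8.0), 90.0))]
S (285, 270, 302, 300) 75 [(np.int32(167), array([294.4192, 287.2695]), ((294.5, 286.5), (21.0, 9.0), 90.0))]
```

```bash
python3 - <<'E'
from h import *
np.set_printoptions(precision=4,suppress=True)
T=dict(np.load("pics/top0.npz"));S=dict(np.load("pics/scene0.npz"))
print("bar",tri(T,[344.5,247.0],S,[329.9,227.8]))
yaw=np.radians(20.99);o=np.array([.5586,-.00015])+.018*np.array([np.cos(yaw),np.sin(yaw)]);print("mill",o)
print("ends top z~.133", plane(T,[[338.8,231.2],[350.3,262.4]],.142))
# tab top in scene: top ellipse centre around y=279
print("tab",tri(T,[363.7,304.9],S,[294.3,287.0]))
R=np.array([[np.cos(yaw),-np.sin(yaw)],[np.sin(yaw),np.cos(yaw)]])
for x in(-.088,-.10):
  p=o+R@[x,0];print(x,p,proj(T,[*p,.104]),proj(S,[*p,.104]),proj(T,[*p,.087]),proj(S,[*p,.087]))
# collar outer ring check, depth
for n,uv in(("T",(344,246)),("T",(363,303)),("S",(330,227)),("S",(294,280)),("T",(342,250))):
  d=T if n=="T" else S;z=d["depth"][uv[1]-1:uv[1]+2,uv[0]-1:uv[0]+2];z=np.median(z)
  c,v=ray(d,uv);W=d["world_to_cam"];k=z/(W[2,:3]@v[0]);print(n,uv,c+v[0]*k)
# toners: caps
for n,d,rois in(("T",T,[(245,240,280,305),(400,210,430,240)]),):
  for r in rois:
    for a,c,_,_ in blobs(d,r,70,20): print(a,c,plane(d,c,.112))
c,v=ray(T,[0,0])
E
```

```text
bar (array([0.575 , 0.0051, 0.1341]), [np.float64(0.025585374590634757), np.float64(0.025585374590338213)])
mill [0.5754 0.0063]
ends top z~.133 [[ 0.6014  0.0157  0.142 ]
 [ 0.5477 -0.0052  0.142 ]]
tab (array([ 0.4763, -0.0326,  0.088 ]), [np.float64(0.08959936335731362), np.float64(0.0895993633573308)])
-0.088 [ 0.4932 -0.0252] [[360.2877 295.092 ]] [[300.079  272.6811]] [[359.7615 295.2915]] [[300.5085 279.8883]]
-0.1 [ 0.482  -0.0295] [[362.6235 301.5147]] [[295.7246 277.4241]] [[362.0542 301.5984]] [[296.2213 284.6312]]
T (344, 246) [0.5758 0.0062 0.1423]
T (363, 303) [ 0.4795 -0.0302  0.1038]
S (330, 227) [0.5715 0.0001 0.1413]
S (294, 280) [ 0.4767 -0.0327  0.1044]
T (342, 250) [0.569  0.0094 0.1402]
393 [260.7812 257.341 ] [[0.5555 0.1535 0.112 ]]
347 [270.366  291.4755] [[0.4954 0.134  0.112 ]]
207 [416.2512 220.5652] [[ 0.628  -0.1225  0.112 ]]
91 [408.2967 232.8681] [[ 0.6055 -0.1085  0.112 ]]
```

The handle bar triangulates to z 0.134 (text: 0.133) and the tab's mid-height to 0.088 (text: 0.087). The plate rectangle puts the mill axis at about (0.575, 0.006) with a yaw of 21°. Next I'll work out the moves.

```bash
cat > goto.py <<'E'
# prints the row (tool-axis shift cm, rotvec deg) from the measured pose to target x y z yaw (tool pointing down)
import sys,numpy as np
from scipy.spatial.transform import Rotation as Ro
from bench import *
np.set_printoptions(precision=4,suppress=True)
x,y,z,yaw=map(float,sys.argv[1:5]);o=get_obs();R=o["eef_rot"]
c,s=np.cos(np.radians(yaw)),np.sin(np.radians(yaw))
Rt=np.array([[c,s,0],[s,-c,0],[0,0,-1.]])
print("row",R.T@(np.array([x,y,z])-o["position"])*100,Ro.from_matrix(R.T@Rt).as_rotvec(degrees=True))
print("t",o["t"],"pos",o["position"],"yaw",np.degrees(np.arctan2(R[1,0],R[0,0])),"zax",R[:,2],"q",o["qpos"],"F",o["force"],"w",o["gripper_width"])
E
python3 goto.py .478 -.0315 .20 111
```

```text
row [-34.9809  44.6166   5.2852] [ -0.064    0.1099 -46.1417]
t 0.1 pos [0.2228 0.4748 0.2522] yaw 64.85831685820814 zax [-0.0012 -0.0018 -1.    ] q [ 1.0042  0.0487  0.0977  1.622  -0.      1.443 ] F [-0.1311 -0.1495  0.1356] w 0.08530311234061991
```

```bash
R="-35 44.6 5.2 0 0 -46 1"; python3 -m handwheel '-35 44.6 5.2 0 0 -46 1; -35 44.6 5.2 0 0 -46 1; -35 44.6 5.2 0 0 -46 1; -35 44.6 5.2 0 0 -46 1; -35 44.6 5.2 0 0 -46 1; -35 44.6 5.2 0 0 -46 1; -35 44.6 5.2 0 0 -46 1; -35 44.6 5.2 0 0 -46 1'; python3 goto.py .478 -.0315 .20 111
```

```text
t: 0.77
position: [0.3561, 0.2126, 0.2261]
eef_rot: [[-0.361, 0.932, -0.0], [0.932, 0.361, 0.001], [0.001, -0.0, -1.0]]
force: [1.4, -0.5, 0.4]
gripper_width: 0.0855
row [-27.1681   2.5466   2.5947] [-0.0048 -0.0387  0.1876]
t 0.7667 pos [0.3561 0.2126 0.2261] yaw 111.1876100181172 zax [-0.0003  0.0006 -1.    ] q [ 0.3757 -0.2448 -0.2255  1.5901  0.0007  0.006 ] F [ 1.4067 -0.4563  0.4088] w 0.08545458909842998
```

```bash
python3 -m handwheel '-27.2 2.5 2.6 0 0 0 1; -27.2 2.5 2.6 0 0 0 1; -27.2 2.5 2.6 0 0 0 1; -27.2 2.5 2.6 0 0 0 1; -27.2 2.5 2.6 0 0 0 1; -27.2 2.5 2.6 0 0 0 1; -27.2 2.5 2.6 0 0 0 1; -27.2 2.5 2.6 0 0 0 1'; python3 goto.py .4775 -.032 .094 111
```

```text
t: 1.43
position: [0.4773, -0.0359, 0.1988]
eef_rot: [[-0.35, 0.937, -0.002], [0.937, 0.35, -0.002], [-0.001, -0.002, -1.0]]
force: [-0.6, -0.1, -0.2]
gripper_width: 0.0854
row [ 0.3695  0.1782 10.4827] [-0.1134  0.0521 -0.4884]
t 1.4333 pos [ 0.4773 -0.0359  0.1988] yaw 110.51161467941743 zax [-0.0015 -0.0016 -1.    ] q [-0.2142 -0.0771 -0.1326  1.5164 -0.0018 -0.5722] F [-0.5885 -0.0763 -0.1738] w 0.08540502598269309
```

```bash
python3 -m handwheel '0.2 0.1 5 0 0 0 1; 0.3 0.1 7 0 0 0 1; 0.3 0.1 8 0 0 0 1; 0.3 0.1 8 0 0 0 1; 0.3 0.1 8 0 0 0 1' 30; python3 - <<'E'
from bench import *
import cv2
for n in("scene","top"):
    d=get_image(n);im=d["image"][:,:,::-1];a=im[190:340,240:430];cv2.imwrite(f"pics/{n}1.png",cv2.resize(a,None,fx=3,fy=3,interpolation=2))
E
python3 goto.py .4775 -.032 .096 111
```

```text
t: 1.85
position: [0.4757, -0.0279, 0.1207]
eef_rot: [[-0.357, 0.934, -0.001], [0.934, 0.357, 0.0], [0.001, -0.001, -1.0]]
force: [0.4, 0.5, -0.0]
gripper_width: 0.0853
row [-0.3315 -0.1353  2.6831] [ 0.175   0.1093 -0.1026]
t 1.95 pos [ 0.4775 -0.0284  0.1228] yaw 110.8971976805083 zax [ 0.0035 -0.0007 -1.    ] q [-0.1997 -0.0659 -0.2735  1.3596  0.     -0.5645] F [ 0.2164 -0.2285  0.6589] w 0.08537968835241902
```

View pics/scene1.png

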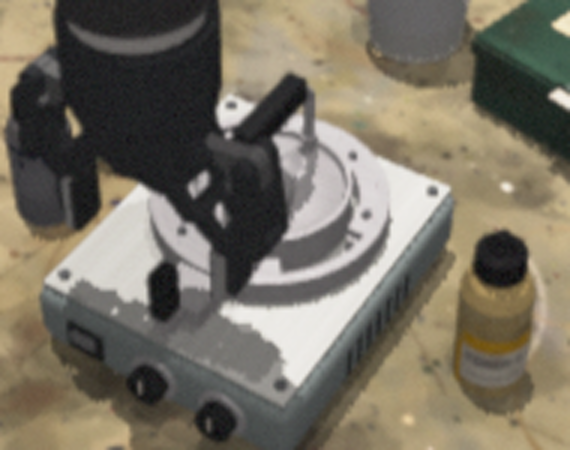

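View pics/top1.png

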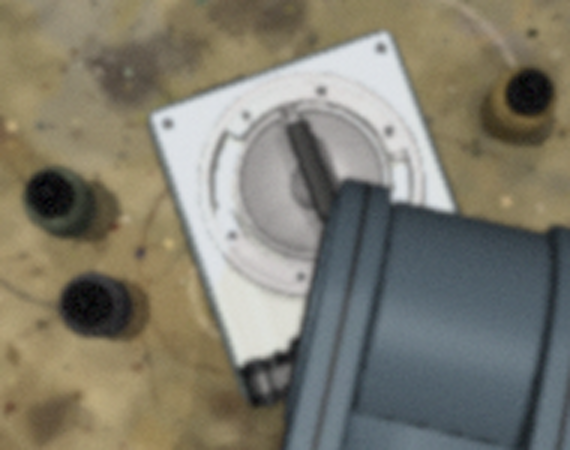

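The tab stands between the open fingers: in the scene crop the tips are near (85,220) and (235,290) and the tab is near (163,290). I'll go down and grip it.

```bash
python3 -m handwheel '-0.3 -0.1 1.5 0 0 0 1; -0.3 -0.1 2.6 0 0 0 1; -0.3 -0.1 2.6 0 0 0 1; -0.3 -0.1 2.6 0 0 0 1; -0.3 -0.1 2.6 0 0 0 0.2; -0.3 -0.1 2.6 0 0 0 -0.5' 30; python3 goto.py .4775 -.032 .096 111
```

```text
t: 2.45
position: [0.4769, -0.0317, 0.0956]
eef_rot: [[-0.356, 0.934, 0.002], [0.934, 0.356, -0.0], [-0.001, 0.001, -1.0]]
force: [0.0, 0.2, -0.1]
gripper_width: 0.0642
row [-0.0484  0.0411 -0.0424] [ 0.077   0.0441 -0.1358]
t 2.45 pos [ 0.4769 -0.0317  0.0956] yaw 110.86419024601543 zax [ 0.0015 -0.0002 -1.    ] q [-0.2068 -0.0509 -0.3142  1.306   0.0001 -0.571 ] F [ 0.0083  0.2392 -0.1018] w 0.06417482079725845
```

```bash
python3 -m handwheel '0 0 -0.2 0 0 0 -1; 0 0 -0.2 0 0 0 -1; 0 0 -0.2 0 0 0 -1; 0 0 -0.2 0 0 0 -1; 0 0 -0.2 0 0 0 -1; 0 0 -0.2 0 0 0 -1; 0 0 -0.2 0 0 0 -1; 0 0 -0.2 0 0 0 -1' 30; python3 goto.py .4775 -.032 .096 111
```

```text
t: 3.12
position: [0.4769, -0.0326, 0.097]
eef_rot: [[-0.356, 0.935, 0.001], [0.935, 0.356, -0.002], [-0.002, 0.0, -1.0]]
force: [0.9, -3.9, 0.3]
gripper_width: 0.0112
row [0.03   0.0781 0.1033] [ 0.0264  0.128  -0.1707]
t 3.1167 pos [ 0.4769 -0.0326  0.097 ] yaw 110.8292819666431 zax [ 0.0012 -0.0019 -1.    ] q [-0.2076 -0.0516 -0.3119  1.3089 -0.0016 -0.5711] F [ 0.9388 -3.9256  0.2849] w 0.011234365801187253
```

The opening has stopped at 11 mm, so the tab is held. I'll pull along tool −y, which is mill −x.

```bash
python3 -m handwheel '0 -0.4 0 0 0 0 -1; 0 -0.8 0 0 0 0 -1; 0 -1.2 0 0 0 0 -1; 0 -1.6 0 0 0 0 -1; 0 -1.85 0 0 0 0 -1; 0 -2 0 0 0 0 -1; 0 -2 0 0 0 0 -1; 0 -2 0 0 0 0 -1'; python3 goto.py .46 -.0385 .096 111
```

```text
t: 3.78
position: [0.4602, -0.0389, 0.0971]
eef_rot: [[-0.356, 0.934, 0.006], [0.934, 0.356, 0.0], [-0.002, 0.006, -1.0]]
force: [7.6, -3.3, -3.4]
gripper_width: 0.0116
row [ 0.0511 -0.0078  0.1066] [ 0.3439  0.1191 -0.1386]
t 3.7833 pos [ 0.4602 -0.0389  0.0971] yaw 110.86106649134963 zax [ 0.0063  0.0002 -1.    ] q [-0.2308 -0.0996 -0.357   1.3073  0.0017 -0.5949] F [ 7.6354 -3.3357 -3.4032] w 0.011593756013481797
```

```bash
python3 -m handwheel '0 0 0 0 0 0 1; 0 0 0 0 0 0 1; 0 0 0 0 0 0 1; 0 0 -2 0 0 0 1; 0 0 -5 0 0 0 1; 0 0 -8 0 0 0 1; 0 0 -9 0 0 0 1; 0 0 -9 0 0 0 1'; python3 goto.py .5755 .006 .185 111
```

```text
t: 4.45
position: [0.4594, -0.0389, 0.1901]
eef_rot: [[-0.356, 0.934, 0.006], [0.934, 0.356, -0.001], [-0.003, 0.005, -1.0]]
force: [0.7, -0.2, 0.6]
gripper_width: 0.0854
row [ 0.057  12.4415  0.5742] [ 0.31    0.1648 -0.1243]
t 4.45 pos [ 0.4594 -0.0389  0.1901] yaw 110.87529353530327 zax [ 0.0061 -0.0008 -1.    ] q [-0.2304 -0.1307 -0.1993  1.496   0.0007 -0.5948] F [ 0.6991 -0.1901  0.6152] w 0.08536013886034062
```

```bash
python3 - <<'E'
from bench import *
import cv2,numpy as np
for n in("scene","top"):
    d=get_image(n);np.savez(f"pics/{n}2.npz",**d);im=d["image"][:,:,::-1];a=im[190:340,240:430];cv2.imwrite(f"pics/{n}2.png",cv2.resize(a,None,fx=3,fy=3,interpolation=2))
E
```

```text
(no output)
```

View pics/scene2.png

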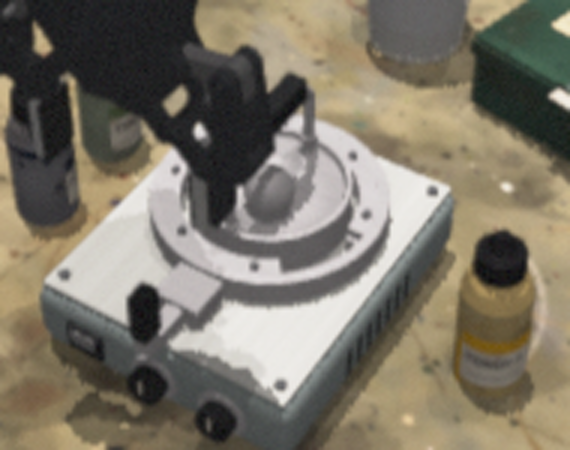

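View pics/top2.png

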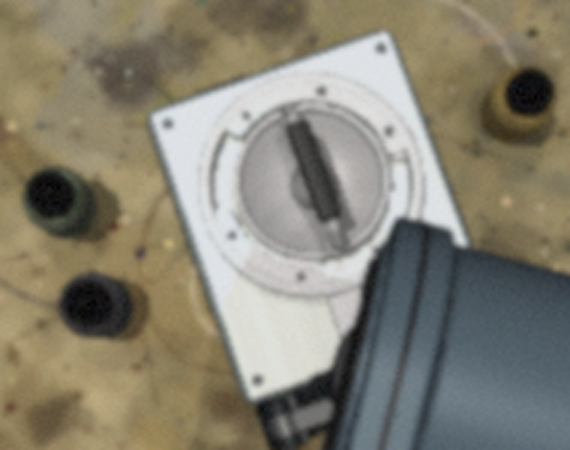

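The catch is out: the tab moved from (163,290) to (145,313) in the crop, which matches 18 mm. Now to the handle.

```bash
python3 -m handwheel '0 4 0.2 0 0 0 1; 0 8 0.2 0 0 0 1; 0 11 0.2 0.2 0 0 1; 0.05 12.4 0.2 0.3 0 0 1; 0.05 12.4 0.2 0.3 0 0 1; 0.05 12.4 0.2 0.3 0 0 1' 60; python3 goto.py .5755 .006 .136 111
```

```text
t: 5.05
position: [0.5719, 0.0063, 0.1815]
eef_rot: [[-0.357, 0.934, -0.011], [0.934, 0.357, -0.001], [0.003, -0.011, -1.0]]
force: [-0.5, 0.8, -0.0]
gripper_width: 0.0853
row [-0.1686  0.3681  4.55  ] [-0.6028 -0.1504 -0.0904]
t 5.05 pos [0.5719 0.0063 0.1815] yaw 110.90880409523365 zax [-0.0108 -0.0013 -0.9999] q [-0.1049  0.177   0.0968  1.5012 -0.0024 -0.4699] F [-0.5498  0.8166 -0.0174] w 0.08528010991192596
```

```bash
python3 -m handwheel '0 0 0 0 0 0 1; 0 0 0 0 0 0 1'; python3 goto.py .5755 .006 .136 111
```

```text
t: 5.22
position: [0.5719, 0.0055, 0.1838]
eef_rot: [[-0.355, 0.935, -0.007], [0.935, 0.355, -0.002], [0.001, -0.007, -1.0]]
force: [0.3, 0.6, 0.6]
gripper_width: 0.0849
row [-0.0889  0.3886  4.7774] [-0.4155 -0.0533 -0.1764]
t 5.2167 pos [0.5719 0.0055 0.1838] yaw 110.82344704179621 zax [-0.0071 -0.0017 -1.    ] q [-0.1063  0.1727  0.0965  1.5015 -0.0025 -0.4697] F [0.2932 0.5526 0.5924] w 0.08491956394959838
```

```bash
python3 -m handwheel '0 0.2 1.5 -0.2 0 0 1; -0.05 0.35 3 -0.4 0 0 1; -0.05 0.35 4.2 -0.4 0 0 1; -0.05 0.35 4.7 -0.4 0 0 1; -0.05 0.35 4.7 -0.4 0 0 1; -0.05 0.35 4.7 -0.4 0 0 1'; python3 goto.py .5755 .006 .136 111
python3 - <<'E'
from bench import *
import cv2,numpy as np
for n in("scene",):
    d=get_image(n);im=d["image"][:,:,::-1];a=im[170:320,240:430];cv2.imwrite(f"pics/{n}3.png",cv2.resize(a,None,fx=4,fy=4,interpolation=2))
E
```

```text
t: 5.72
position: [0.576, 0.0064, 0.1376]
eef_rot: [[-0.356, 0.935, 0.001], [0.935, 0.356, 0.001], [0.0, 0.001, -1.0]]
force: [0.7, -0.9, 0.2]
gripper_width: 0.0851
row [-0.016  -0.0621  0.1569] [ 0.0674 -0.0152 -0.1604]
t 5.7167 pos [0.576  0.0064 0.1376] yaw 110.83959266153295 zax [ 0.001   0.0007 -1.    ] q [-0.1057  0.1841  0.0175  1.4033  0.0008 -0.4695] F [ 0.7395 -0.8654  0.2223] w 0.08507861697235905
```

View pics/scene3.png

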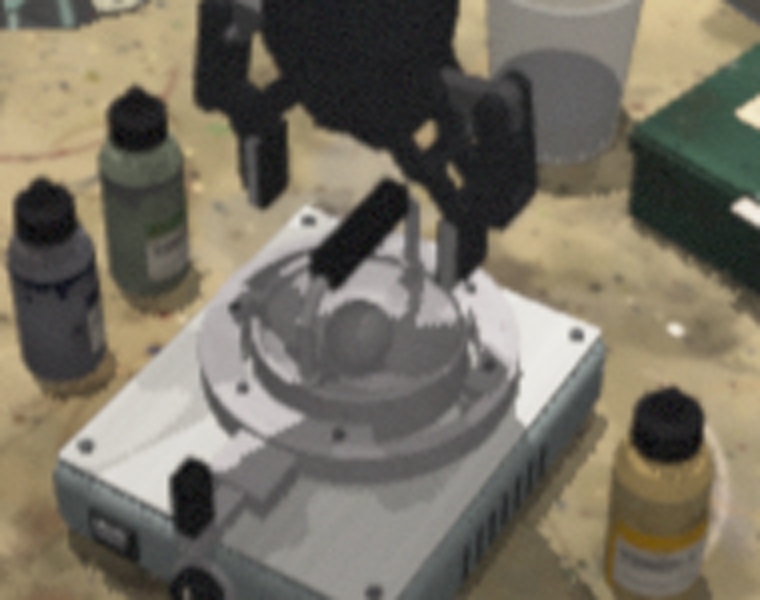

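The bar is centred between the tips: they are at (265,200) and (460,270), and the bar centre is at (358,232). I'll close gently.

```bash
python3 -m handwheel '0 0 0.1 0 0 0 0.3; 0 0 0.1 0 0 0 0; 0 0 0.1 0 0 0 -0.2; 0 0 0.1 0 0 0 -0.4; 0 0 0.1 0 0 0 -0.5; 0 0 0.1 0 0 0 -0.55; 0 0 0.1 0 0 0 -0.6; 0 0 0.1 0 0 0 -0.65' 25;python3 -m handwheel '0 0 0 0 0 0 -0.7; 0 0 0 0 0 0 -0.8; 0 0 0 0 0 0 -1; 0 0 0 0 0 0 -1; 0 0 0 0 0 0 -1; 0 0 0 0 0 0 -1' 25; python3 goto.py .5755 .006 .136 111
```

```text
t: 6.43
position: [0.5768, 0.0061, 0.1367]
eef_rot: [[-0.356, 0.935, 0.002], [0.935, 0.356, -0.001], [-0.001, 0.002, -1.0]]
force: [-0.5, -1.5, 0.5]
gripper_width: 0.0153
t: 6.93
position: [0.5767, 0.0062, 0.1368]
eef_rot: [[-0.356, 0.935, 0.002], [0.935, 0.356, 0.0], [-0.001, 0.002, -1.0]]
force: [0.9, -4.0, 0.8]
gripper_width: 0.0136
row [ 0.0222 -0.1229  0.0748] [ 0.1143  0.0388 -0.154 ]
t 6.9333 pos [0.5767 0.0062 0.1368] yaw 110.84596425451842 zax [ 0.0021  0.0001 -1.    ] q [-0.1056  0.185   0.0169  1.4006  0.0003 -0.4694] F [ 0.9393 -3.9511  0.8413] w 0.01362198800495554
```

```bash
python3 -m handwheel '0 0 0 0 0 0 -1; 0 0 0 0 0 0 -1; 0 0 0 0 0 -1 -1; 0 0 0 0 0 -3 -1; 0 0 0 0 0 -6 -1; 0 0 0 0 0 -9 -1; 0 0 0 0 0 -12 -1; 0 0 0 0 0 -15 -1' 80; python3 goto.py .5755 .006 .136 198
```

```text
t: 7.6
position: [0.5762, 0.0076, 0.1368]
eef_rot: [[-0.589, 0.808, 0.001], [0.808, 0.589, 0.003], [0.001, 0.003, -1.0]]
force: [-0.6, 0.5, 2.5]
gripper_width: 0.0124
row [-0.0834 -0.1511  0.0827] [  0.1797   0.0179 -71.93  ]
t 7.6 pos [0.5762 0.0076 0.1368] yaw 126.07000691594338 zax [ 0.0012  0.0027 -1.    ] q [-0.1047  0.1848  0.0168  1.4019  0.0028 -0.7342] F [-0.6452  0.4791  2.4726] w 0.012437866464477181
```

Turning freely with low force, so I'll continue.

```bash
python3 -m handwheel '0 0 0 0 0 -3 -1; 0 0 0 0 0 -6 -1; 0 0 0 0 0 -9 -1; 0 0 0 0 0 -12 -1; 0 0 0 0 0 -15 -1; 0 0 0 0 0 -18 -1; 0 0 0 0 0 -21 -1; 0 0 0 0 0 -24 -1'; python3 goto.py .5755 .006 .136 198; python3 -m handwheel '0 0 0 0 0 -3 -1; 0 0 0 0 0 -6 -1; 0 0 0 0 0 -9 -1; 0 0 0 0 0 -12 -1; 0 0 0 0 0 -15 -1; 0 0 0 0 0 -18 -1; 0 0 0 0 0 -21 -1; 0 0 0 0 0 -24 -1'; python3 goto.py .5755 .006 .136 198
```

```text
t: 8.27
position: [0.5761, 0.0077, 0.1369]
eef_rot: [[-0.867, 0.499, 0.001], [0.499, 0.867, 0.003], [0.001, 0.003, -1.0]]
force: [0.7, 0.2, 3.0]
gripper_width: 0.0123
row [-0.0272 -0.1764  0.0853] [  0.1737   0.0421 -47.9272]
t 8.2667 pos [0.5761 0.0077 0.1369] yaw 150.0727762679257 zax [ 0.001   0.0029 -1.    ] q [-0.1046  0.1847  0.0168  1.4022  0.0029 -1.153 ] F [0.6894 0.2068 2.9868] w 0.01227623274493827
t: 8.93
position: [0.5761, 0.0076, 0.1368]
eef_rot: [[-0.995, 0.103, 0.001], [0.103, 0.995, 0.003], [-0.001, 0.003, -1.0]]
force: [0.4, 0.3, 2.3]
gripper_width: 0.013
row [ 0.0395 -0.1639  0.0834] [  0.1531   0.0643 -23.9332]
t 8.9333 pos [0.5761 0.0076 0.1368] yaw 174.06671774242508 zax [ 0.0008  0.0028 -1.    ] q [-0.1047  0.1847  0.0167  1.4023  0.0028 -1.5719] F [0.3603 0.3273 2.2759] w 0.012995572805821379
```

```bash
python3 -m handwheel '0 0 0 0 0 -3 -1; 0 0 0 0 0 -6 -1; 0 0 0 0 0 -9 -1; 0 0 0 0 0 -12 -1; 0 0 0 0 0 -15 -1; 0 0 0 0 0 -18 -1; 0 0 0 0 0 -21 -1; 0 0 0 0 0 -23 -1'; python3 -m handwheel '0 0 0 0 0 -1 -1; 0 0 0 0 0 -1 -1; 0 0 0 0 0 -1 -1' ;python3 goto.py .5755 .006 .136 198
python3 - <<'E'
from bench import *
import cv2,numpy as np
for n in("scene","top"):
    d=get_image(n);np.savez(f"pics/{n}4.npz",**d);im=d["image"][:,:,::-1];a=im[170:320,240:430];cv2.imwrite(f"pics/{n}4.png",cv2.resize(a,None,fx=4,fy=4,interpolation=2))
E
```

```text
t: 9.6
position: [0.5761, 0.0075, 0.1369]
eef_rot: [[-0.956, -0.293, 0.001], [-0.293, 0.956, 0.003], [-0.002, 0.002, -1.0]]
force: [-0.4, 0.3, 2.1]
gripper_width: 0.0126
t: 9.85
position: [0.5761, 0.0075, 0.1368]
eef_rot: [[-0.952, -0.307, 0.001], [-0.307, 0.952, 0.002], [-0.002, 0.002, -1.0]]
force: [-2.1, 2.1, 4.3]
gripper_width: 0.0127
row [ 0.1029 -0.1242  0.0837] [ 0.1187  0.092  -0.1031]
t 9.85 pos [0.5761 0.0075 0.1368] yaw -162.1031760319628 zax [ 0.0009  0.0025 -1.    ] q [-0.1047  0.1847  0.0168  1.4022  0.0025 -1.9878] F [-2.0647  2.1268  4.3389] w 0.01270652655980394
```

View pics/scene4.png

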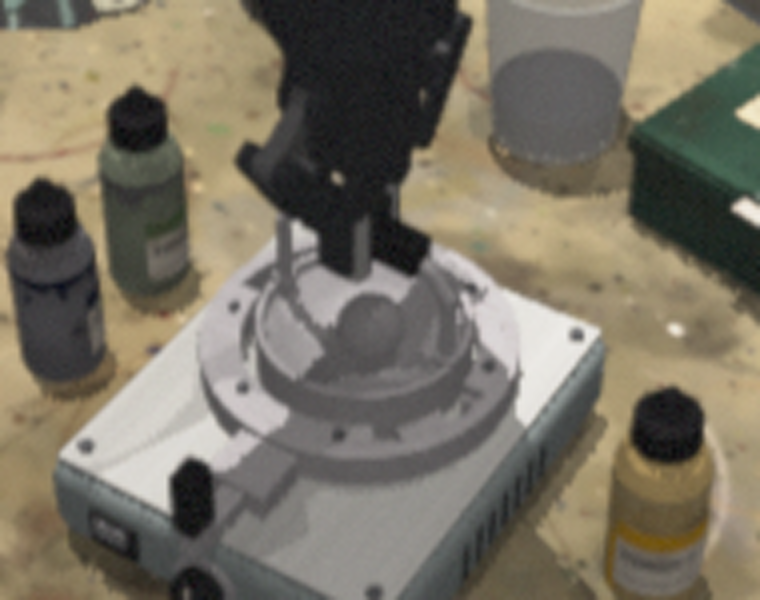

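View pics/top4.png

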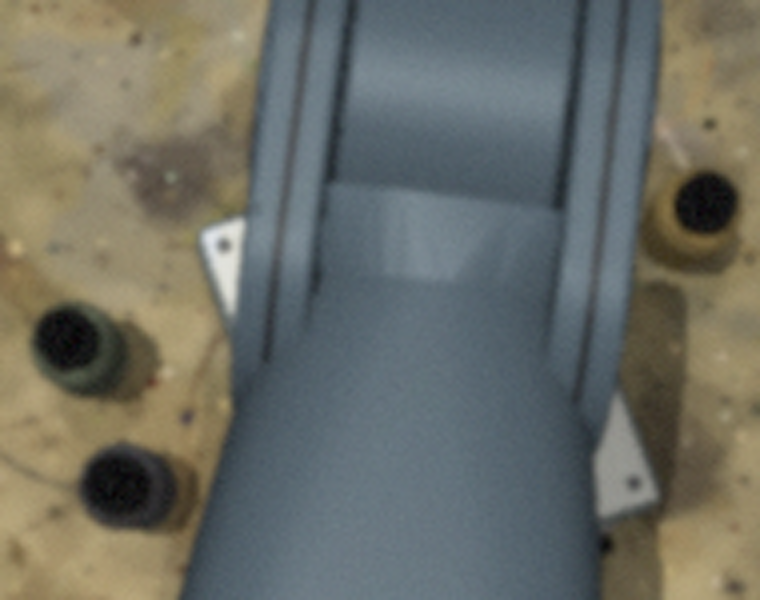

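The dish has turned with the gripper. The bar now runs from (285,215) to (430,250), and the ball sits mid-dish near (370,325). I'll start a slow lift and watch the force.

```bash
python3 -m handwheel '0 0 -0.1 0 0 0 -1; 0 0 -0.3 0 0 0 -1; 0 0 -0.5 0 0 0 -1; 0 0 -0.7 0 0 0 -1; 0 0 -0.9 0 0 0 -1; 0 0 -1.1 0 0 0 -1'; python3 goto.py .5755 .006 .236 198
```

```text
t: 10.45
position: [0.5762, 0.0063, 0.147]
eef_rot: [[-0.952, -0.306, 0.0], [-0.306, 0.952, 0.001], [-0.0, 0.0, -1.0]]
force: [0.3, -0.1, -6.3]
gripper_width: 0.0125
row [ 0.0716 -0.0073 -8.9032] [ 0.0236  0.0283 -0.1574]
t 10.45 pos [0.5762 0.0063 0.147 ] yaw -162.15743839902566 zax [ 0.0003  0.0005 -1.    ] q [-0.1057  0.1825  0.0344  1.4225  0.0006 -1.9879] F [ 0.2506 -0.1327 -6.28  ] w 0.012519444935550603
```

```bash
python3 -m handwheel '0 0 -0.2 0 0 0 -1; 0 0 -0.4 0 0 0 -1; 0 0 -0.6 0 0 0 -1; 0 0 -0.8 0 0 0 -1; 0 0 -1 0 0 0 -1; 0 0 -1.2 0 0 0 -1; 0 0 -1.4 0 0 0 -1; 0 0 -1.6 0 0 0 -1'; python3 goto.py .5755 .006 .236 198
```

```text
t: 11.12
position: [0.5765, 0.0065, 0.1638]
eef_rot: [[-0.952, -0.307, 0.002], [-0.307, 0.952, 0.001], [-0.002, 0.0, -1.0]]
force: [-0.5, 0.2, -5.1]
gripper_width: 0.0129
row [ 0.0976 -0.0182 -7.2187] [ 0.0058  0.1005 -0.142 ]
t 11.1167 pos [0.5765 0.0065 0.1638] yaw -162.14199569995003 zax [ 0.0016  0.0006 -1.    ] q [-0.1054  0.1781  0.063   1.4541  0.0008 -1.9879] F [-0.4571  0.2213 -5.1137] w 0.012857005740314289
```

```bash
python3 -m handwheel '0 0 -0.3 0 0 0 -1; 0 0 -0.7 0 0 0 -1; 0 0 -1.1 0 0 0 -1; 0 0 -1.6 0 0 0 -1; 0 0 -2.1 0 0 0 -1; 0 0 -2.6 0 0 0 -1; 0 0 -3.1 0 0 0 -1; 0 0 -3.6 0 0 0 -1';python3 -m handwheel '0 0 -0.5 0 0 0 -1; 0 0 -1 0 0 0 -1; 0 0 -1.5 0 0 0 -1; 0 0 -2 0 0 0 -1; 0 0 -2.5 0 0 0 -1; 0 0 -2.9 0 0 0 -1; 0 0 -3.2 0 0 0 -1; 0 0 -3.4 0 0 0 -1'; python3 goto.py .5755 .006 .2368 198
```

```text
t: 11.78
position: [0.5765, 0.0064, 0.2003]
eef_rot: [[-0.952, -0.307, 0.002], [-0.307, 0.952, 0.001], [-0.002, -0.0, -1.0]]
force: [0.1, 0.1, -5.0]
gripper_width: 0.0125
t: 12.45
position: [0.5766, 0.0065, 0.2342]
eef_rot: [[-0.952, -0.307, 0.002], [-0.307, 0.952, 0.001], [-0.002, -0.0, -1.0]]
force: [-0.1, -0.2, -5.8]
gripper_width: 0.0125
row [ 0.1153 -0.0114 -0.2611] [-0.0098  0.1335 -0.1392]
t 12.45 pos [0.5766 0.0065 0.2342] yaw -162.13923612222277 zax [ 0.0023  0.0006 -1.    ] q [-0.1055  0.1776  0.202   1.593   0.0008 -1.988 ] F [-0.1447 -0.1534 -5.8372] w 0.012497696457839005
```

```bash
python3 -m handwheel '0 0 -0.1 0 0 0 -1; 0 0 -0.2 0 0 0 -1; 0 0 -0.2 0 0 0 -1; 0 0 -0.2 0 0 0 -1; 0 0 -0.2 0 0 0 -1; 0 0 -0.2 0 0 0 -1; 0 0 -0.2 0 0 0 -1; 0 0 -0.2 0 0 0 -1'; python3 goto.py .5755 .006 .2368 198
python3 - <<'E'
from bench import *
import cv2,numpy as np
for n in("scene","top"):
    d=get_image(n);np.savez(f"pics/{n}5.npz",**d);im=d["image"][:,:,::-1];a=im[130:320,240:430];cv2.imwrite(f"pics/{n}5.png",cv2.resize(a,None,fx=3.15,fy=3.15,interpolation=2))
E
```

```text
t: 13.12
position: [0.5763, 0.0065, 0.2355]
eef_rot: [[-0.952, -0.307, 0.001], [-0.307, 0.952, 0.001], [-0.002, 0.0, -1.0]]
force: [0.2, 1.0, -5.8]
gripper_width: 0.0129
row [ 0.0926 -0.0194 -0.1332] [ 0.0064  0.0874 -0.138 ]
t 13.1167 pos [0.5763 0.0065 0.2355] yaw -162.1379912267222 zax [ 0.0014  0.0006 -1.    ] q [-0.1055  0.1781  0.2051  1.5965  0.0007 -1.988 ] F [ 0.1951  0.9763 -5.7638] w 0.012937954740256198
```

View pics/scene5.png

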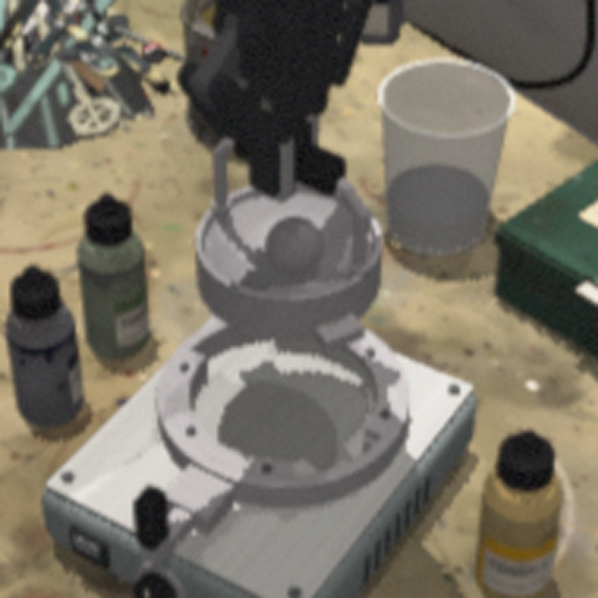

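The dish hangs clear over the collar, with the ball near (295,247) and the catch tab out near (150,515). The bottles are unmoved. I'll check numerically that the dish is level and where the ball is.

```bash
python3 - <<'E'
from h import *
np.set_printoptions(precision=4,suppress=True)
d=dict(np.load("pics/scene5.npz"))
v,u=np.mgrid[185:240,298:365];uv=np.c_[u.ravel(),v.ravel()];z=d["depth"][v.ravel(),u.ravel()]
c,r=ray(d,uv);P=c+r*(z/(r@d["world_to_cam"][2,:3]))[:,None]
P=P[z>0];ax=np.array([.5757,.0063]);rr=np.linalg.norm(P[:,:2]-ax,axis=1)
# rim: highest points per azimuth at large radius
az=np.degrees(np.arctan2(P[:,1]-ax[1],P[:,0]-ax[0]))
pts=[]
for a in range(-180,180,15):
    k=(az>=a)&(az<a+15)&(rr>.040)&(rr<.050)&(P[:,2]<.192)&(P[:,2]>.165)
    if k.sum()>2:
        q=P[k];t=q[q[:,2]>np.percentile(q[:,2],70)].mean(0);pts.append(t);print(a,k.sum(),t)
Q=np.array(pts);co=np.linalg.lstsq(np.c_[Q[:,:2]-ax,np.ones(len(Q))],Q[:,2],rcond=None)[0];print("slope deg",np.degrees(co[:2]),"rim z",co[2])
k=(rr<.02)&(P[:,2]>.168)&(P[:,2]<.198);B=P[k]
A=np.c_[2*B,np.ones(len(B))];s=np.linalg.lstsq(A,(B**2).sum(1),rcond=None)[0];print("ball fit",s[:3],np.sqrt(s[3]+s[:3]@s[:3]),len(B))
E
```

```text
-180 49 [0.531  0.0008 0.1815]
-165 60 [ 0.5333 -0.0108  0.1809]
-150 76 [ 0.5386 -0.0223  0.1811]
-135 78 [ 0.5474 -0.0314  0.1807]
-120 72 [ 0.5573 -0.0375  0.1807]
-105 67 [ 0.5695 -0.041   0.1811]
-90 67 [ 0.5849 -0.0385  0.1847]
-75 47 [ 0.5892 -0.0386  0.187 ]
-60 30 [ 0.6055 -0.0313  0.1817]
-45 25 [ 0.6133 -0.0224  0.1825]
-30 17 [ 0.619  -0.0112  0.1822]
-15 7 [ 0.6228 -0.0031  0.1825]
0 23 [0.619  0.0156 0.1786]
15 22 [0.6163 0.0213 0.1782]
30 26 [0.6088 0.0336 0.18  ]
45 4 [0.605  0.0364 0.1755]
60 9 [0.5881 0.0463 0.1766]
75 28 [0.58   0.0488 0.1821]
90 11 [0.5718 0.048  0.1824]
105 20 [0.5607 0.0452 0.1869]
120 22 [0.5486 0.0393 0.1826]
135 14 [0.5393 0.03   0.1819]
150 19 [0.535  0.0224 0.1816]
165 35 [0.5314 0.0121 0.1816]
slope deg [-0.8808 -1.2405] rim z 0.18140456106955646
ball fit [0.5783 0.0017 0.1774] 0.014198233793494615 265
```

View pics/top5.png

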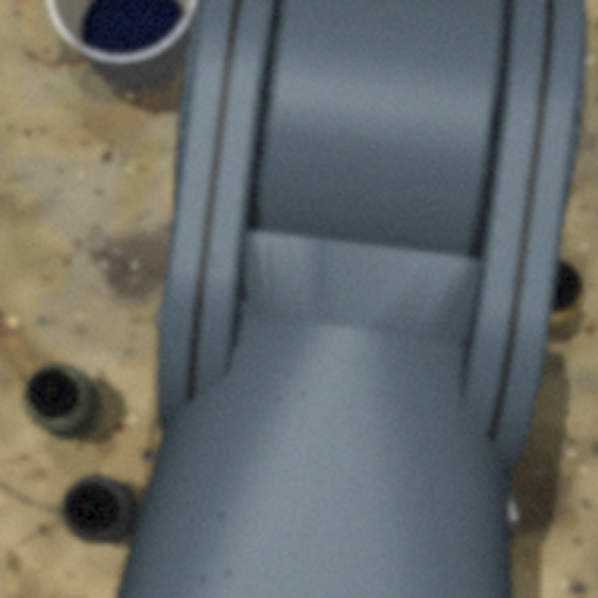

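The rim is level: clean rim points lie at z 0.181–0.1825 all the way round. The rim height puts the dish 99 mm above its seat. The ball's height matches resting on the flat middle. Signing off.

```bash
python3 - <<'E'
from bench import *
o=get_obs();print(o["t"],o["position"],o["force"],o["gripper_width"]);print(sign_off())
E
```

```text
13.2167 [0.57636819 0.00645544 0.23553644] [-0.13662958  0.25158319 -4.92173267] 0.012435905575138125
the job is handed in; nothing more can be done
None
```

The dish is out of the mill and held level about 10 cm above its seat, right over the collar. I handed the job in at 13.2 s, still gripping the handle at 80 N.

- **Catch:** I pulled it about 18 mm until it met its stop, and the pictures afterwards showed it still out.
- **Turn and lift:** I turned the dish about 87° anticlockwise by its handle. It then lifted straight up without catching, with only about its own weight showing on the wrist.
- **Height and level:** The rim height puts the dish 99 mm above its seat. The clean rim points were within about 1.5 mm of each other all round, and the tool was within 0.2° of vertical.
- **One check disagreed:** A plane fitted through all the rim readings gave slopes of 0.9° and 1.2°. I put this down to readings that caught the handle uprights or the dish's inner wall, and did not correct for it.
- **Ball:** Its centre measured about 5 mm from the dish's axis, inside the 9 mm flat. Its height matched resting there.
- **Bottles:** The toner bottles looked unmoved in the last pictures; I judged this by eye only.

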